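# Lay the vanity set in the stall's display tray

### The arm

A 7-joint arm with a two-finger parallel gripper is mounted at the origin on the work surface. World frame = base frame: x ahead of the robot, y to its left, z up, the work surface at z = 0. Lengths are in mm, angles in degrees, forces in N, time in s.
With the tool pointing down it reaches from about 400 to 925 mm from the base axis. Payload 5.6 kg.
Tool frame: the origin (TCP) lies midway between the tips of the shut fingers; the grasp point (between the pads) lies 19 mm behind it; z points along the fingers, y is the line along which they close (so a half turn about z gives the same grasp; the last joint's range is limited). The gripper opens to 85 mm and grips with 20 to 120 N. Pads are 22 mm wide; open, the fingers measure 114 mm over their backs; the gripper's body (76 mm by 85 mm) begins 54 mm behind the grasp point. The pads swing forward as they close: fully open they stand 13 mm farther back than shut.
Start: joints at [-69.442, 26.786, -0.665, 91.828, 0.344, 61.387, -3.226], TCP at [254.239, 598.223, 231.29] pointing down, gripper open.
Joint ranges: [-144.91, 144.91], [-17.63, 115.5], [-89.93, 88.59], [15.96, 139.68], [-74.01, 254.01], [8.47, 105.57], [-167.45, 167.45]. Speed limits (degrees/s): [147.25, 147.25, 180, 180, 180, 180, 180].

### API

Orientations are given as a 3x3 rotation matrix whose columns are the frame's x, y, z axes.
In Python, from workcell import manip, kinematics, sensors, viewer gives the robot as it stands. Calls block until the motion is done:
- manip.move_to(position, orientation): joint-space move of the TCP to a pose.
- manip.line_to(position, attitude=None, vel=150, guard=None): straight line of the TCP; attitude=None keeps the orientation; vel is the mean speed in mm/s. With guard (N) it stops when the force on the tool has changed by that much, and returns True; else False.
- manip.movej(angles): joint-space move.
- manip.move_gripper(opening, squeeze=None): opening from 0.0 (shut) to 1.0 (fully open); squeeze is the grip in N (None keeps the last); returns when the fingers have stopped.
- manip.hold(seconds).
- kinematics.solve_ik(position, orientation): joint angles nearest the present ones, or None.
- sensors.observe(): the state.
- viewer.camera(name): name is "side" or "top" or "wrist"; returns (picture, depth): 420x560x3 uint8, red, green, blue; 420x560 float32, mm along the optical axis (not along the pixel's ray), 0 where there is no reading.
- viewer.get_calibration(name): a dict with "fx", "fy", "cx", "cy" (pixels), "R" (3x3) and "t" (3): a world point X has camera coordinates R X + t; the wrist camera has in their place "T_tool_cam" (4x4, takes a point from camera to tool coordinates, whose origin is the TCP and whose axes are the flange's). Camera axes: x right, y down, z forward; pixel columns grow to the right and rows downward; lengths in mm; the calibration is good to about 2 mm. A picture is of the moment at which its call begins: read the wrist's pose just before it. get_calibration takes no time and is no camera call.
A pose or a line that the arm cannot do raises manip.MotionError and nothing moves.
- manip.sign_off(): hands the job in; it is judged then, once.
The state is a dict: "time_s": time; "joint_pos": joint angles; "joint_vel": joint speeds; "joint_torque": joint torques, N m; "position": TCP position; "eef_rot": TCP orientation; "ft_force": force on the tool from outside, world axes, zero at the start; "ft_torque": the same for the moment, N m; "width": opening from 0.0 (shut) to 1.0 (fully open); "finger_force": force on a finger pad.
Only numpy, scipy, OpenCV 4.12 (cv2) and the standard library are available. Lean on these libraries where they do the work, as an engineer would, in place of code of your own. Each camera call takes 0.05 s, during which the arm holds its last target. There are 200 camera calls.

### The job

Lay the hand mirror (glass up) in the tray's wide compartment and the hairbrush (bristles up) in its narrow one, each flat on the compartment floor, straight along it, with its handle towards the end that has the orange stickers. The mirror is fragile: hold it with a light grip and set it down gently, without dropping it or pressing it down. Leave the jar, the bangle and the mug where they stand.

Things in the scene. Friction and masses are not known exactly. Their poses are not given: they have to be found in the camera images.
- tray: Fixed open tray, grey walls, pale floor, 232 x 232 mm. Origin: centre of its underside, on the table; z up. Two compartments run along its x: the wide one at +y, the narrow one at -y. Floor 5 mm thick; walls and divider 6 mm thick, rim 18 mm above the floor, 23 mm above the table. Orange stickers cover the top of the -x end wall and lie on the floor inside it.
- wide_floor (a point): Centre of the wide compartment's floor, on its surface (5 mm above the table); axes as the tray's. Compartment inside: 220 mm (x) by 124 mm (y). For the mirror.
- narrow_floor (a point): Centre of the narrow compartment's floor, on its surface; axes as the tray's. Inside: 220 mm (x) by 90 mm (y). For the brush; the mirror's head does not fit in it.
- sticker_end (a point): Middle of the foot of the inside of the orange-stickered end wall (110 mm from the tray's centre along its -x).
- mirror: Loose ivory hand mirror, 190 mm long, 160 g +-30%, lying on its back, glass up. Origin: middle of its length, on the underside; z up, x from handle to head. Head: disc 94 mm across, 12 mm thick, centred at x = +48 mm. Handle: bar from the head to x = -95 mm, underside flush with the head's, brass spot near its end. Balances near x = 0.
- mirror_grip (a point): Point to grip in the mirror's handle, across its 20 mm width (18 mm thick): x = -30 mm, 9 mm above the underside; axes as the mirror's. The mirror is spoilt by a squeeze over 60 N a finger, or a press over 60 N on tray or table, or a free fall of over about 10 mm; 25 N holds it safely.
- mirror_handle_end (a point): Free end of the mirror's handle: x = -95 mm, 9 mm above the underside.
- brush: Loose dark wooden hairbrush, 180 mm long, 110 g +-30%, lying on its back, pale bristles up. Origin: middle of its length, on the underside; z up, x from handle to head. Head: 80 x 54 mm, 16 mm thick, centred at x = +50 mm, bristles to 31 mm above the underside. Handle: bar 22 mm wide, 18 mm thick, from the head to x = -90 mm.
- brush_grip (a point): Point in the brush's handle to grip, across its 22 mm width: x = -30 mm, 9 mm above its underside; axes as the brush's.
- brush_handle_end (a point): Free end of the brush's handle: x = -90 mm, 9 mm above the underside.
- jar: Bystander: loose amber glass jar with cork and orange label, 72 mm across, 110 mm tall, standing beyond the work. Origin: centre of its underside.
- bangle: Bystander: loose brass bangle, 72 mm across, 18 mm high, lying flat between the robot and the work. Origin: centre of its underside.
- mug: Bystander: loose white mug, 76 mm across, 90 mm tall, standing beyond the work. Origin: centre of its underside.
Mind the look-alikes: they are no part of the job. Of the things that look like the brush, the smaller one is meant. There is more than one size of the mirror; the one meant has the size given above.

How it is judged (in metres and radians):
At the end, for the whole second after the job is handed in: Mirror in wide, brush in narrow compartment, right side up, flat on the floor (6 mm, 0.1 rad), middle within 25 mm lengthwise, 26 mm sideways of its centre, within 0.25 rad of its length, handle to the stickers, at rest; jar, bangle, mug within 30 mm of their start (x of mirror in the frame of wide_floor between -0.025 and 0.025 m and y of mirror in the frame of wide_floor between -0.026 and 0.026 m and z of mirror in the frame of wide_floor between -0.006 and 0.006 m and angle between each of mirror, brush's own z axis and vertical below 0.1 rad and angle between the x axis of each of mirror, brush and the x axis of tray, either way round below 0.25 rad and x of mirror_handle_end in the frame of wide_floor below -0.05 m and linear speed of each of mirror, brush below 0.02 m/s and angular speed of each of mirror, brush below 0.2 rad/s and x of brush in the frame of narrow_floor between -0.025 and 0.025 m and y of brush in the frame of narrow_floor between -0.026 and 0.026 m and z of brush in the frame of narrow_floor between -0.006 and 0.006 m and x of brush_handle_end in the frame of narrow_floor below -0.05 m and distance of each of jar, bangle, mug from where it was at the start of the episode below 0.03 m); the robot touches nothing.
It fails at once if the fragile mirror is squeezed: over 120 N in all (60 N a finger) between fingers and mirror (contact force between the fingers and mirror above 120 N).
It fails at once if the fragile mirror is knocked or pressed against tray or table: over 60 N (contact force between mirror and tray above 60 N or contact force between mirror and table above 60 N).
It fails at once if the fragile mirror is dropped: moving over 0.4 m/s with no finger holding it (a free fall of about 10 mm or more) (linear speed of mirror above 0.4 m/s and contact force between the fingers and mirror below 0.5 N).
It fails at once if the jar, bangle or mug is knocked away: moved over 30 mm (distance of any of jar, bangle, mug from where it was at the start of the episode above 0.03 m).
It also fails if it takes over 54 s, if anything falls off the work surface, if the arm or the gripper's body presses on something with over 40 N, if the wrist force passes 120 N, or if a joint passes its speed limit or range.

## Working session

There is one attempt and no reset: what is moved stays moved. The work goes in short steps, each a Python script; the robot and the scene stay as the last script left them, time stands still between calls to the robot, and variables do not carry over. Pictures are saved under pics/ and viewed, at most 10 in all, crops included, and the job is handed in when it is done.

```bash
ls; mkdir -p pics; python3 - <<'E'
from workcell import manip, kinematics, sensors, viewer
import cv2, numpy as np
for n in ("top","side"):
    p,d=viewer.camera(n); np.savez(f"pics/{n}0.npz",p=p,d=d)
    cv2.imwrite(f"pics/{n}0.png",p[:,:,::-1])
    print(n,viewer.get_calibration(n))
print(viewer.get_calibration("wrist")); s=sensors.observe(); print(s["eef_rot"],s["time_s"])
E
```

```text
pics
top {'fx': 466.18974568985914, 'fy': 466.18974568985914, 'cx': 279.511887032699, 'cy': 211.99809584281417, 'R': array([[-0.02888603, -0.99957968, -0.00245992],
       [-0.98522565,  0.02888666, -0.1688075 ],
       [ 0.1688076 , -0.0024526 , -0.98564597]]), 't': array([ 109.22729156,  499.32236035, 1050.63063143])}
side {'fx': 408.09061677093837, 'fy': 408.09061677093837, 'cx': 283.1655841080988, 'cy': 214.50609915469093, 'R': array([[ 0.96580142, -0.25878918, -0.01599316],
       [-0.18775299, -0.65548797, -0.73149459],
       [ 0.17881956,  0.70948128, -0.68165965]]), 't': array([-452.083273  ,  197.79819358,  721.32262177])}
{'fx': 323.34875686178174, 'fy': 323.34875686178174, 'cx': 282.9764435821399, 'cy': 211.66342540691144, 'T_tool_cam': array([[ 3.86663414e-04, -9.59790217e-01, -2.80717991e-01,
         7.21120924e+01],
       [ 9.99999451e-01,  6.44424977e-04, -8.25916377e-04,
        -4.25423007e-01],
       [ 9.73608143e-04, -2.80717518e-01,  9.59789939e-01,
        -1.42843988e+02],
       [ 0.00000000e+00,  0.00000000e+00,  0.00000000e+00,
         1.00000000e+00]])}
[[-9.20320309e-01  3.91165218e-01 -5.49406733e-04]
 [ 3.91165592e-01  9.20319026e-01 -1.53941089e-03]
 [-9.65345253e-05 -1.63166011e-03 -9.99998664e-01]] 0.1
```

View pics/top0.png

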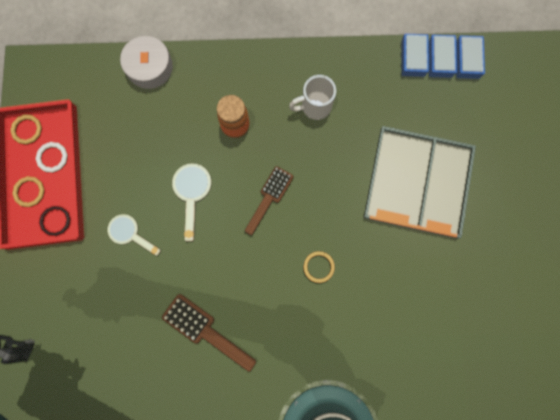

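View pics/side0.png

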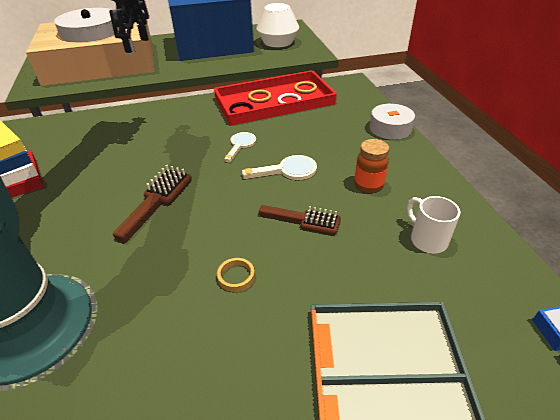

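Top view: the mirror's head is at about (191,182) with its handle end at (189,240). The brush's head is at (277,184) with its handle end at (250,233). The tray is centred near (419,182) with its stickers at the lower edge. The smaller mirror (122,229) and the larger brush (187,319) are look-alikes. The side view shows the same things: mirror head (298,167), brush head (322,219), tray cut off at the bottom.

```bash
cat > h.py <<'E'
import numpy as np, cv2
from workcell import manip, kinematics, sensors, viewer
def pose(n,s=None):
    c=viewer.get_calibration(n); K=np.array([[c["fx"],0,c["cx"]],[0,c["fy"],c["cy"]],[0,0,1]])
    if n=="wrist":
        T=c["T_tool_cam"]; E=np.array(s["eef_rot"]); A=E@T[:3,:3]; o=E@T[:3,3]+np.array(s["position"])
    else: A=c["R"].T; o=-A@c["t"]
    return K,A,o
def ray(P,uv):
    K,A,o=P; uv=np.atleast_2d(uv).astype(float)
    return np.c_[uv,np.ones(len(uv))]@np.linalg.inv(K).T@A.T
def onplane(P,uv,z):
    r=ray(P,uv); o=P[2]; return o+r*((z-o[2])/r[:,2])[:,None]
def cloud(P,uv,d):   # depth points
    uv=np.asarray(uv); return P[2]+ray(P,uv)*d[uv[:,1],uv[:,0]][:,None]
def tri(P1,u1,P2,u2):
    r1,r2=ray(P1,u1)[0],ray(P2,u2)[0]
    k=np.linalg.lstsq(np.c_[r1,-r2],P2[2]-P1[2],rcond=None)[0]
    a,b=P1[2]+k[0]*r1,P2[2]+k[1]*r2; return (a+b)/2,np.linalg.norm(a-b)
def comp(m,seed):
    m=cv2.morphologyEx(m.astype(np.uint8),cv2.MORPH_CLOSE,np.ones((5,5)))
    _,l=cv2.connectedComponents(m); return l==l[seed[1],seed[0]]
def masks(p):
    h=cv2.cvtColor(p,cv2.COLOR_RGB2HSV).astype(int); r,g,b=[p[:,:,i].astype(int) for i in range(3)]
    return dict(pale=(g>140), brown=((r-g>25)&(r>50))|(g>120), orange=(r>170)&(r-g>60)&(b<90))
E
python3 - <<'E'
from h import *
V={n:(np.load(f"pics/{n}0.npz")["p"],np.load(f"pics/{n}0.npz")["d"],pose(n)) for n in("top","side")}
seeds=dict(mirror=dict(top=(191,182),side=(298,167)),brush=dict(top=(262,210),side=(285,213)),
 small=dict(top=(122,229),side=(243,140)))
for k,s in seeds.items():
    F={}
    for n in s:
        p,d,P=V[n]; m=comp(masks(p)["brown" if k=="brush" else "pale"],s[n])
        uv=np.argwhere(m)[:,::-1]; X=cloud(P,uv,d); X=X[(X[:,2]>-5)&(X[:,2]<45)]
        # ground-plane silhouette at mid height, axis and ends
        Q=onplane(P,uv,14)[:,:2].astype(np.float32); rc=cv2.minAreaRect(Q)
        c,ax=Q.mean(0),np.linalg.svd(Q-Q.mean(0),full_matrices=False)[2][0]
        t=(Q-c)@ax; 
        e=[uv[t>t.max()-4].mean(0),uv[t<t.min()+4].mean(0)]
        if abs(t.min())>t.max(): e=e[::-1]; ax=-ax   # e[1]: tail? sorted below
        w=[np.ptp((Q-c)[((Q-c)@ax>lo)&((Q-c)@ax<hi)]@[-ax[1],ax[0]]) for lo,hi in((-60,-45),(20,35))]
        F[n]=e
        print(k,n,len(uv),"rect",np.round(rc,1) if 0 else [np.round(v,1) for v in rc],"ax",ax.round(3),"len",np.ptp(t).round(1),"ends",np.round(e,1).tolist(),"z pct",np.percentile(X[:,2],[2,25,50,75,98]).round(1))
        hh=np.degrees(np.arctan2(ax[1],ax[0])); print("  ends world",onplane(P,e,14).round(1).tolist(),"ang",hh.round(1))
    for i in(0,1):
        for j in(0,1): 
            x,r=tri(V["top"][2],F["top"][i],V["side"][2],F["side"][j])
            if r<15: print("  tri",i,j,x.round(1),r.round(1))
# tray
p,d,P=V["top"]; 
uv=np.argwhere(np.ones(d.shape))[:,::-1]; X=cloud(P,uv,d).reshape(420,560,3)
roi=np.zeros(d.shape,bool); roi[115:250,350:485]=1
rim=roi&(X[:,:,2]>17)&(X[:,:,2]<30); print("rim",cv2.minAreaRect(X[rim][:,:2].astype(np.float32)),np.median(X[rim][:,2]))
fl=roi&masks(p)["pale"]; l=cv2.connectedComponentsWithStats(fl.astype(np.uint8))
for i,st in enumerate(l[2]):
    if i and st[4]>300: print("floor",cv2.minAreaRect(onplane(P,np.argwhere(l[1]==i)[:,::-1],5)[:,:2].astype(np.float32)),np.median(X[l[1]==i][:,2]))
o=roi&masks(p)["orange"]; print("orange",np.median(X[o],0))
for nm,z,q in(("jar",110,(231,102)),("bangle",18,(319,267)),("mug",90,(320,90))): print(nm,onplane(P,q,z).round(0))
ps,ds,Ps=V["side"]
print(tri(P,(384,130),Ps,(313,306)), tri(P,(384,130),Ps,(442,305)))
fs=np.zeros(ds.shape,bool); fs[305:415,305:480]=1; Xs=cloud(Ps,np.argwhere(fs)[:,::-1],ds); print("side z hist",np.histogram(Xs[:,2],np.arange(-4,30,2)))
E
```

```text
mirror top 1610 rect [array([540.7, 306.2]), array([190.2,  95. ]), np.float64(0.6)] ax [-0.999  0.046] len 190.0 ends [[188.2, 239.5], [191.5, 163.6]] z pct [-2.  10.2 12.2 14.5 20.1]
  ends world [[447.1, 314.0, 14.0], [633.8, 306.8, 14.0]] ang 177.3
mirror side 1092 rect [array([542.8, 315.8]), array([101.7, 186.6]), np.float64(73.7)] ax [-0.997  0.076] len 190.1 ends [[243.0, 173.2], [315.1, 162.8]] z pct [ 2.4 12.5 14.  15.7 20.8]
  ends world [[449.1, 314.1, 14.0], [634.7, 305.7, 14.0]] ang 175.7
  tri 0 0 [448.1 314.   14. ] 1.9
  tri 1 1 [634.6 306.9  13. ] 1.0
brush top 448 rect [array([536.5, 126.8]), array([ 45.8, 175. ]), np.float64(49.6)] ax [ 0.775 -0.633] len 175.0 ends [[291.0, 176.0], [248.1, 231.4]] z pct [10.5 15.2 17.1 18.7 23.5]
  ends world [[595.4, 64.0, 14.0], [462.3, 171.0, 14.0]] ang -39.2
brush side 50250 rect [array([627.4, 179. ]), array([991.6, 643.7]), np.float64(57.5)] ax [0.39  0.921] len 978.0 ends [[392.0, 101.0], [323.2, 418.4]] z pct [-0.9  0.9  2.4  5.9 25.2]
  ends world [[967.8, 550.0, 14.0], [450.3, -290.0, 14.0]] ang 67.1
small top 969 rect [
[... 723 characters left out ...]
 (127.28495788574219, 218.21607971191406), 75.98796844482422) 5.02457324382658
floor ((555.964111328125, -310.8496398925781), (90.51448822021484, 217.05299377441406), 75.6871337890625) 5.069716947405595
orange [ 457.43274995 -286.9117194     8.19086747]
jar [[750. 199. 110.]]
bangle [[373.   6.  18.]]
mug [[782.  -9.  90.]]
(array([ 565.51131738, -146.98144568,  126.69278591]), np.float64(191.55010427277043)) (array([ 705.76944454, -169.23635859,   24.52612243]), np.float64(7.097737441695056))
side z hist (array([  18,  718, 1820, 1085, 7337, 4773,  408,  225,  224,  235,  208,
        262,  307, 1008,  529,   22]), array([-4, -2,  0,  2,  4,  6,  8, 10, 12, 14, 16, 18, 20, 22, 24, 26, 28]))
```

```bash
cat >> h.py <<'E'
def down(deg):   # tool x = -(object x), tool z down
    a=np.radians(deg); x=-np.array([np.cos(a),np.sin(a),0]); z=np.array([0,0,-1.]); return np.c_[x,np.cross(z,x),z]
E
python3 - <<'E'
from h import *
manip.move_to([520,225,250],down(-15))
s=sensors.observe(); p,d=viewer.camera("wrist"); P=pose("wrist",s); np.savez("pics/w1.npz",p=p,d=d,A=P[1],o=P[2])
cv2.imwrite("pics/w1.png",p[:,:,::-1]); print(s["time_s"],s["position"])
h=lambda X:P[0]@P[1].T@(np.array(X,float)-P[2])
for n,X in dict(m=(541,310,14),mend=(447,314,14),bhead=(567,86,14),bend=(462,171,14)).items(): q=h(X);print(n,(q[:2]/q[2]).round())
E
```

```text
1.775 [519.48915958 226.41995571 249.90694674]
m [356. 180.]
mend [343.  98.]
bhead [185. 245.]
bend [224. 145.]
```

View pics/w1.png

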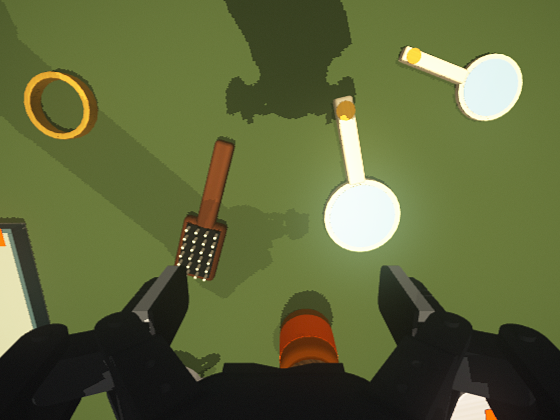

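The wrist view shows the mirror's head at (362,214) and its handle end at (344,97). The brush's handle runs from (225,139) to (207,225), and its head is near (202,250).

```bash
python3 - <<'E'
from h import *
f=np.load("pics/w1.npz"); p,d=f["p"],f["d"]; P=(pose("top")[0]*0,0,0); c=viewer.get_calibration("wrist")
P=(np.array([[c["fx"],0,c["cx"]],[0,c["fy"],c["cy"]],[0,0,1]]),f["A"],f["o"])
t=np.load("pics/top0.npz"); Pt=pose("top")
def seg(p,kind,seed,P,d,zt):
    r,g,b=[p[:,:,i].astype(int) for i in range(3)]
    m=comp(g>140,seed) if kind=="m" else comp((r-g>20)&(r>45),seed)
    uv=np.argwhere(m)[:,::-1]; Q=onplane(P,uv,zt)[:,:2]; X=cloud(P,uv,d)
    c0=Q.mean(0); ax=np.linalg.svd(Q-c0,full_matrices=False)[2][0]; ax*=np.sign(ax[0]); s=(Q-c0)@ax
    h=(s<s.min()+80)&(s>s.min()+6); hc=Q[h].mean(0); hx=np.linalg.svd(Q[h]-hc,full_matrices=False)[2][0]; hx*=np.sign(hx[0])
    L=(Q-hc)@hx; end=hc+hx*L.min(); w=np.ptp((Q-hc)[h]@[-hx[1],hx[0]])
    px=uv[L<L.min()+3].mean(0); e2=uv[L>L.max()-3].mean(0)
    print(kind,len(uv),"axis all",np.degrees(np.arctan2(ax[1],ax[0])).round(1),"handle",np.degrees(np.arctan2(hx[1],hx[0])).round(1),"end",end.round(1),"len",np.ptp(L).round(1),"w",w.round(1),"z handle",np.percentile(X[h][:,2],[25,50,75]).round(1)); return px,hc,uv[h].mean(0)
for k,a,b in(("m",(362,214),(191,182)),("b",(215,185),(262,210))):
    r1=seg(p,k,a,P,d,18); r2=seg(t["p"],k,b,Pt,t["d"],18)
    print(" tri end",*tri(P,r1[0],Pt,r2[0])," tri handle",*tri(P,r1[2],Pt,r2[2]))
E
```

```text
m 9252 axis all -1.6 handle -4.3 end [445.6 314.7] len 206.1 w 66.0 z handle [ 2.2 17.6 18.5]
m 1610 axis all -2.7 handle -2.4 end [445.3 313.4] len 189.2 w 23.0 z handle [14.3 16.8 18.5]
 tri end [447.04412222 313.87130337  14.7778347 ] 0.0334178030822873  tri handle [ 517.49966672  344.58792728 -161.71957525] 4.200374183235026
b 2206 axis all -29.3 handle -31.6 end [458.5 173.8] len 176.1 w 21.6 z handle [17.3 17.9 18.5]
b 465 axis all -39.3 handle -30.7 end [458.2 171.4] len 175.1 w 20.1 z handle [15.8 17.4 18.8]
 tri end [460.37121884 172.35091034  15.33927271] 0.8438007083575866  tri handle [495.94564728 149.79604413  10.08853646] 1.8289857217794898
```

```bash
cat > run1.py <<'E'
from h import *
R=down(-2.6); g=[511,311.3]
manip.move_gripper(0.55,squeeze=25)
manip.move_to(g+[80],R); print(manip.line_to(g+[4],vel=60,guard=12))
s=sensors.observe(); print(s["time_s"],s["position"].round(1) if hasattr(s["position"],"round") else s["position"],s["ft_force"])
manip.move_gripper(0.0,squeeze=25)
s=sensors.observe(); print("grip",s["width"],s["finger_force"],s["ft_force"],s["time_s"])
manip.line_to(g+[60],vel=60)
s=sensors.observe(); print("lift",s["position"],s["width"],s["finger_force"],s["ft_force"],s["time_s"])
p,_=viewer.camera("side"); q,_=viewer.camera("wrist")
cv2.imwrite("pics/l1.png",np.hstack([p[60:360,100:460],q[:300,140:500]])[:,:,::-1])
E
python3 run1.py
```

```text
False
4.4917 [511.3 311.5   4.5] [-0.35898131 -0.25216856 -0.11305251]
grip 0.22204947186216414 25.47776162624359 [-0.50847542 -0.2364373   2.90733439] 4.8417
lift [510.70207874 311.11367579  59.5806736 ] 0.22359821186445228 24.996189773082733 [-0.31456823  0.38038659 -0.83800321] 5.925
```

View pics/l1.png

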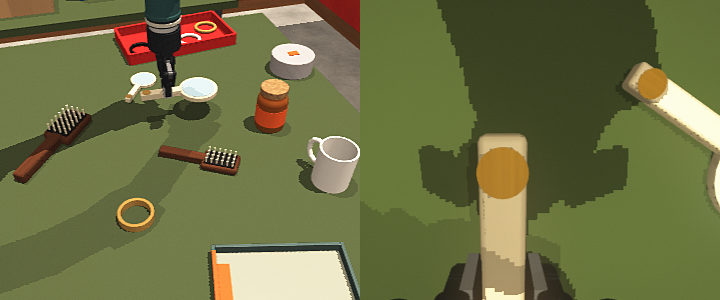

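The mirror is held level, gripped by the handle, clear of the jar. Next I carry it high over the tray and measure any tilt.

```bash
cat > run2.py <<'E'
from h import *
manip.line_to([511,311,185],vel=200)
manip.line_to([540,60,185],attitude=down(-8),vel=280)
manip.line_to([555.9,-194,185],attitude=down(-14),vel=280)
manip.line_to([555.9,-194,50],vel=130)
s=sensors.observe(); print(s["time_s"],s["position"],s["width"],s["finger_force"],s["ft_force"])
p,d=viewer.camera("wrist"); P=pose("wrist",s); np.savez("pics/w2.npz",p=p,d=d,A=P[1],o=P[2])
t,td=viewer.camera("top")
X=cloud(P,np.argwhere(np.ones(d.shape))[:,::-1],d)
L=(X-s["position"])@s["eef_rot"]  # tool coords
m=(abs(L[:,1])<7)&(L[:,0]>15)&(L[:,0]<64)&(abs(X[:,2]-64)<22)
print("handle",m.sum(),np.polyfit(L[m,0],X[m,2],1), "x end",L[m,0].max())
T=pose("top"); Y=cloud(T,np.argwhere(np.ones(td.shape))[:,::-1],td); M=(Y-s["position"])@s["eef_rot"]
m=(M[:,0]<-40)&(M[:,0]>-130)&(abs(M[:,1])<55)&(abs(Y[:,2]-58)<28)
print("head",m.sum(),np.polyfit(M[m,0],Y[m,2],1),"min x",M[m,0].min(),"meanY",M[m,1].mean())
cv2.imwrite("pics/l2.png",np.hstack([t[80:300,300:540],p[:220,140:480]])[:,:,::-1])
E
python3 run2.py
```

```text
10.1 [ 556.57797983 -194.21179829   50.82669889] 0.22524460569792054 24.99789297580719 [-0.10457389 -0.08077105 -0.76596758]
handle 3929 [1.32681018e-02 6.42559352e+01] x end 63.996431463531245
head 619 [-4.27147162e-03  5.80067860e+01] min x -124.74527244573024 meanY 18.673581462634637
```

View pics/l2.png

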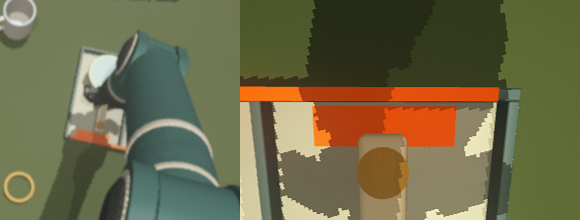

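The mirror is level (slope 0.013) and lies centred between the compartment walls, with its handle at the stickers. Its underside is about 4.5 mm below the TCP, so I expect contact at a TCP height near 9.5. Now I set it down.

```bash
cat > run3.py <<'E'
from h import *
g=[555.9,-194]
manip.line_to(g+[13],vel=50)
print(manip.line_to(g+[8.5],vel=8,guard=3)); s=sensors.observe(); print(s["position"],s["ft_force"],s["width"])
manip.move_gripper(0.45)
manip.hold(0.1); manip.line_to(g+[110],vel=120)
s=sensors.observe(); print(s["time_s"],s["width"],s["finger_force"],s["ft_force"])
p,d=viewer.camera("wrist"); P=pose("wrist",s); np.savez("pics/w3.npz",p=p,d=d,A=P[1],o=P[2])
# brush
R=down(-31.2); b=[510.0,142.0]
manip.line_to([520,60,150],attitude=down(-22),vel=280)
manip.move_gripper(0.55,squeeze=40)
manip.line_to(b+[110],attitude=R,vel=250)
print(manip.line_to(b+[4],vel=70,guard=12)); manip.move_gripper(0.0,squeeze=40)
s=sensors.observe(); print("grip",s["width"],s["finger_force"],s["position"])
manip.line_to(b+[80],vel=80)
s=sensors.observe(); print(s["time_s"],s["width"],s["finger_force"],s["ft_force"],s["position"])
t,td=viewer.camera("side")
cv2.imwrite("pics/l3.png",np.hstack([p[:,:],t[60:,:240] if 0 else np.zeros((420,0,3),np.uint8)])[:,:,::-1]); cv2.imwrite("pics/s3.png",t[:,:,::-1])
E
python3 run3.py; python3 -c "
import cv2,numpy as np
a=cv2.imread('pics/l3.png');b=cv2.imread('pics/s3.png');cv2.imwrite('pics/v3.png',cv2.resize(np.hstack([a,b]),(800,300)))"
```

```text
True
[ 555.97654305 -194.00609425    9.44552235] [-0.83279425  0.11171564  5.92242483] 0.22460840665904924
12.9917 0.4492265274561175 0.0 [-0.10886977  0.13134823  0.32980898]
False
grip 0.24593615945067596 39.73163366317749 [510.36466959 142.12058136   4.46449622]
17.9917 0.24576182440759148 39.144147634506226 [-0.57103133 -0.51668351 -0.90000935] [509.58331595 141.904616    79.51840983]
```

View pics/v3.png

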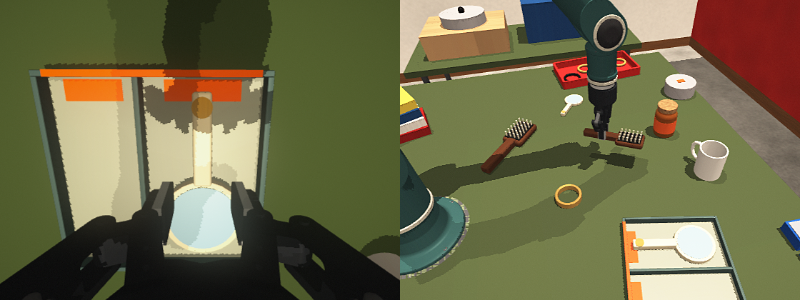

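The mirror lies flat and straight in the wide compartment, and the brush is held level. Next I place the brush in the narrow compartment.

```bash
cat > run4.py <<'E'
from h import *
g=[528.4,-303.7]
manip.line_to([510,142,160],vel=200)
manip.line_to([525,-80,160],attitude=down(-22),vel=280)
manip.line_to(g+[160],attitude=down(-14),vel=280)
manip.line_to(g+[45],vel=120); manip.line_to(g+[14],vel=50)
print(manip.line_to(g+[7.5],vel=10,guard=4)); s=sensors.observe(); print(s["position"],s["ft_force"])
manip.move_gripper(0.42); manip.hold(0.1); manip.line_to(g+[150],vel=130)
manip.move_to([420,60,300],down(0))
s=sensors.observe(); print(s["time_s"],s["finger_force"])
p,d=viewer.camera("top"); q,_=viewer.camera("side"); P=pose("top"); np.savez("pics/t4.npz",p=p,d=d)
cv2.imwrite("pics/v4.png",cv2.resize(np.hstack([p[80:290,280:560],q[210:,280:560]]),(800,300))[:,:,::-1])
X=cloud(P,np.argwhere(np.ones(d.shape))[:,::-1],d); a=np.radians(-14.06)
L=(X-[574.9,-248.3,5])@np.array([[np.cos(a),-np.sin(a),0],[np.sin(a),np.cos(a),0],[0,0,1]])
for n,yc,zt,hw in(("mirror",48,14,62),("brush",-65,14,45)):
    m=(abs(L[:,0])<108)&(abs(L[:,1]-yc)<hw-4)&(L[:,2]>8); Q=L[m]
    h=Q[Q[:,0]<-15]; f=np.polyfit(h[:,0],h[:,1],1)
    print(n,m.sum(),"x",Q[:,0].min().round(1),Q[:,0].max().round(1),"y",(Q[:,1].min()-yc).round(1),(Q[:,1].max()-yc).round(1),"slope",f[0].round(3),"handle top z",np.median(h[:,2]).round(1),"slope z",np.polyfit(h[:,0],h[:,2],1)[0].round(3))
E
python3 run4.py
```

```text
True
[ 528.47956703 -303.69556467    9.47381599] [0.01096778 0.75502737 4.75179895]
26.0 0.0
mirror 1431 x -96.7 107.7 y -52.6 47.3 slope 0.009 handle top z 17.5 slope z 0.002
brush 1101 x -91.6 107.8 y -27.6 27.2 slope -0.006 handle top z 17.0 slope z 0.005
```

View pics/v4.png

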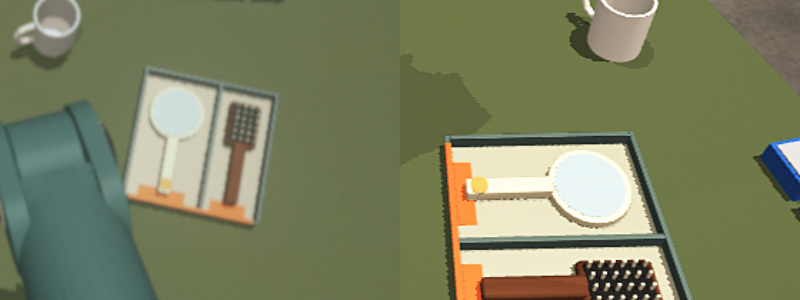

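Both views show the mirror and the brush flat, straight and centred to within a few millimetres, with their handles at the stickers and the arm clear of everything.

```bash
python3 -c "
from h import *
print(manip.sign_off())"
```

```text
the job is handed in; nothing more can be done
None
```

The job is handed in: the last camera check showed the mirror (glass up) in the wide compartment and the brush (bristles up) in the narrow one, both flat and straight with handles at the stickers; the arm stayed clear of the jar, bangle and mug, though I didn't re-measure their positions, and sign-off returned no verdict.

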